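# Take the gluing pile apart

## Task

The glue has set: take the pressing pile apart from the top down, one thing at a time. Stand the brass weight in the round dish, lay the sanding block in the cradle between its lips, lay the aluminium plate on the cork mat, and last lay the plywood panel level across both battens of the drying rack, each centred on its place with its length along the place's length. Do not tip anything over, and leave the paint pot and the glue bottle where they stand.

Things in the scene. Friction and masses are not known exactly. Their poses are not given: they have to be found in the camera images.
- weight: Turned brass gluing weight, top of the pile at the start: a round body 27 mm in diameter and 32 mm high, with a round knob 16 mm in diameter above it, 43 mm high in all. 0.13 kg. Origin: centre of its underside; z up its axis.
- sanding_block: Brown sanding block, second from the top, under the weight: a plain brick 36 mm (x) by 66 mm (y, its length) by 23 mm high, 0.06 kg. Origin: centre of its underside, z up.
- press_plate: Plain aluminium pressing plate, third from the top, under the sanding block: 50 mm (x) by 100 mm (y, its length) by 14 mm thick, two small dark dots near its ends (marks, not holes), 0.19 kg. Origin: centre of its underside, z up.
- wall_panel: Glued plywood model wall, bottom of the pile, lying on the bench top (z = 0): 64 mm (x) by 140 mm (y, its length) by 16 mm thick, one window opening (26 x 14 mm) through it 56 mm from the centre towards either end, 0.14 kg. Origin: centre of its underside, z up. In the pile the four lengths run roughly the same way (within about 0.15 rad) and each piece is centred on the one below it within about 12 mm.
- weight_dish: Place of the weight, fixed to the bench: a round dark wooden dish 62 mm in outer diameter, inside 54 mm wide, inner floor 5 mm and rim 11 mm above the bench. Origin: centre of its underside, z up.
- block_cradle: Place of the sanding block, fixed to the bench: a brown wooden board 60 mm (x) by 108 mm (y, its length), top 8 mm above the bench, with a lip 9 mm thick and 18 mm above the bench along each short end; 90 mm free between the lips, the long sides are open. Origin: centre of its underside, z up. The block's length goes along y.
- cork_mat: Place of the aluminium plate, fixed to the bench: a flat cork mat 76 mm (x) by 126 mm (y, its length), 6 mm thick. Origin: centre of its underside, z up. The plate's length goes along y.
- drying_rack: Place of the plywood panel, fixed to the bench: a plywood foot 100 mm (x) by 110 mm (y), 6 mm thick, with two pale battens on it that run along x at y = -40 and +40 mm, 14 mm wide, tops 22 mm above the bench. Origin: centre of its underside, z up. The panel lies on both battens with its length along y, square across them.
- paint_pot: Bystander: a small paint pot with a pale ribbed lid, 35 mm in diameter, 38 mm high, standing loose and alone beside the work (the other pots at the far right corner of the bench have no part in this). Origin: centre of its underside.
- glue_bottle: Bystander: a small upright glue bottle with a pointed cap, 21 mm in diameter, 61 mm high, standing loose beside the work. Origin: centre of its underside.
Mind the look-alikes: they are no part of the job. What is shaped like the press_plate but red or turquoise is not meant.

How it is judged:
By the outcome, as a careful person would: the job done as asked, in the order asked, and still so for the second after the job is handed in, with the robot touching nothing.
It also fails if it takes over 115 s, if anything falls off the work surface, if the arm or the gripper's body presses on something with over 40 N, if the wrist force passes 120 N, or if a joint passes its speed limit or range.

## Robot

A 7-joint arm with a two-finger parallel gripper is mounted at the origin on a cart in front of the work surface, level with it; the furniture and walls round the work are solid. World frame = base frame: x ahead of the robot, y to its left, z up, the work surface at z = 0. Lengths are in m, angles in rad, forces in N, time in s.
With the tool pointing down it reaches from about 0.35 to 0.9 m from the base axis. Payload 8.1 kg.
Tool frame: the origin (TCP) lies at the very end of the fingers, on their centre line; the grasp point (between the pads) lies arm.hold_point_z behind it (arm.hold_point_z is the distance from the TCP to the grasp point, in m); z points along the fingers, y is the line along which they close (so a half turn about z gives the same grasp; the last joint's range is limited). The gripper opens to 92 mm and grips with 3 to 60 N. Pads are 19 mm wide; open, the fingers measure 130 mm over their backs; the gripper's body (75 mm by 190 mm) begins 47 mm behind the grasp point.
Start: joints at [-1.217, 0.434, 0.025, 1.573, -0.012, 1.134, -0.075], TCP at [0.276, 0.561, 0.227] pointing down, gripper open.
Joint ranges: [-2.62, 2.62], [-0.44, 2.09], [-1.27, 1.32], [0.08, 2.57], [-1.32, 4.46], [0.12, 2], [-2.74, 2.74]. Speed limits (rad/s): [2.22, 2.22, 3.01, 3.01, 3.14, 3.14, 3.14].

## Interface

Orientations are given as a rotation vector (axis times angle).
In Python, from cell import arm, vision, job, cut_out gives the robot as it stands. The module is installed in compiled form; this text tells all that it offers.
- The arm moves only by the tool play_rows, never from a script. Its argument "increments" is text: rows parted by semicolons, each of 5 numbers parted by spaces: the shift along the tool's x, y, z in cm, then the turn about the tool's z in degrees, then the opening, from -1 (shut) to 1 (fully open), so that 0 is half open. A call has 1 to 5 rows; each row shifts and turns the commanded pose from where the row before left it, along the tool's axes as they then stand; what a row does not reach is not made up. A row lasts 1/12 s, in which the tool goes at most 41.7 mm and 7.16 degrees, less where a joint would pass 70% of its speed; a pose out of reach is approached as far as the arm can. A call is refused whole if a number of a shift passes 4.17 or a number of a turn 7.16, either way. A call with a gripper value outside its range is refused whole. The fingers move at their own pace and stop on an object; "grip_force" is the grip in N (left out, the last holds). Time passes only in rows, so rows that do not move let the fingers close. It gives the time, the measured TCP pose, the force, the opening and the grip force at its end, in the units of the state.
- arm.observe(): the state, without advancing time (a new reading comes with each control period).
- vision.get_image(name): name is "side" or "top"; returns a dict with "frame" (400x640x3 uint8, red, green, blue), "z_map" (400x640 float32, m along the optical axis (not along the pixel's ray), 0 where there is no reading), "mtx" (3x3 intrinsics, pixels), "cam_to_world" (4x4, takes a point from camera to world coordinates). Camera axes: x right, y up, looking along -z (the intrinsics and any distortion apply to the point x, -y, -z); pixel columns grow to the right and rows downward; lengths in m; the calibration is good to about 2 mm. A picture is of the moment at which its call begins.
- job.sign_off(): hands the job in; it is judged then, once.
Trained networks look in a picture, given as the dict that the camera call returned (one of the last four; its "shot" number tells which), for a name from the list of things; names that differ only in an ending like _2 or _b are one class to them, and where a whole thing is asked for, a point or a joint stands for the part that bears it (a point fixed in the world has none). Each returns a list of dicts, best first, with "confidence" (0 to 1); they miss things now and then, are a little off and sometimes report something else, mostly with a low value. They report only what shows in the picture. A call takes as long as a camera call. They do not tell look-alikes from the thing itself.
- cut_out(query, picture): "mask" (400x640 bool, what is visible of it) and "point" ([row, column] in pixels, amid what is visible of it).
The state is a dict: "clock": time; "joints": joint angles; "dq": joint speeds; "joint_efforts": joint torques, N m; "position": TCP position; "ee_rot": TCP orientation; "force": force on the tool from outside, world axes, zero at the start; "ft_torque": the same for the moment, N m; "width": opening from 0.0 (shut) to 1.0 (fully open); "gripper_force": force on a finger pad.
Only numpy, scipy, OpenCV 4.12 (cv2) and the standard library are available. Lean on these libraries where they do the work, as an engineer would, in place of code of your own. Each camera call takes 0.05 s, during which the arm holds its last target. There are 200 camera calls.

## Working session

There is one attempt and no reset: what is moved stays moved. The work goes in short steps, Python scripts to look and compute and a tool call to move; the robot and the scene stay as the last step left them, time stands still between calls to the robot, and variables do not carry over. Pictures are saved under pics/ and viewed, at most 14 in all, crops included, and the job is handed in when it is done.

Besides the shell and the picture viewer there is one more tool, called after ">>>" by a JSON object that holds its "method" and its "body", one argument or row to a line. play_rows: Moves the arm, as the interface text tells. Its arguments: {"type":"object","properties":{"increments":{"type":"string"},"grip_force":{"type":"number"}},"required":["increments"]}

```bash
mkdir -p pics
python3 - <<'E'
from cell import arm, vision, job, cut_out
import cv2,numpy as np
s=arm.observe()
print(s, arm.hold_point_z)
for n in("top","side"):
    p=vision.get_image(n); cv2.imwrite(f"pics/{n}0.png",p["frame"][:,:,::-1])
    print(n,p["mtx"].round(1).tolist(),p["cam_to_world"].round(3).tolist(),p.keys())
    for q in "weight sanding_block press_plate wall_panel weight_dish block_cradle cork_mat drying_rack paint_pot glue_bottle".split():
        r=cut_out(q,p); print(q,[(round(float(d["confidence"]),2),np.round(d["point"]).tolist(),int(d["mask"].sum())) for d in r[:4]])
E
```

```text
{'clock': 0.0, 'joints': array([-1.21661197,  0.43520543,  0.02498241,  1.57406919, -0.01159873,
        1.13399986, -0.07509216]), 'dq': array([ 1.23459682e-03, -2.32090251e-04,  2.03968471e-04,  3.66341038e-04,
        1.13704272e-03, -6.84218414e-05, -4.84897091e-04]), 'joint_efforts': array([-4.06619874e-04, -6.67862964e+01,  9.84743088e-01, -3.14464974e+01,
       -6.06424268e-02,  4.27501439e-02,  1.75663872e-04]), 'position': array([0.27550174, 0.56044871, 0.22596678]), 'ee_rot': array([-7.11353358e-01, -3.05978487e+00,  2.39217616e-03]), 'force': array([0.5240088 , 0.46946091, 0.46625542]), 'ft_torque': array([ 0.01034265, -0.00943539, -0.00677938]), 'gripper_force': 0.0, 'width': 0.9964140988963651} 0.0188
top [[374.3, 0.0, 318.5], [0.0, 374.3, 197.8], [0.0, 0.0, 1.0]] [[-0.005, 0.997, -0.083, 0.51], [-1.0, -0.006, -0.011, 0.009], [-0.012, 0.083, 0.996, 1.152], [0.0, 0.0, 0.0, 1.0]] dict_keys(['frame', 'z_map', 'mtx', 'cam_to_world', 'shot'])
weight [(0.55, [182.0, 289.0], 72)]
sanding_block [(0.58, [185.0, 292.0], 213)]
press_plate [(0.97, [144.0, 241.0], 517), (0.73, [169.
[... 349 characters left out ...]
, 0.0, 319.1], [0.0, 366.2, 198.4], [0.0, 0.0, 1.0]] [[-0.96, 0.166, -0.228, 0.402], [-0.281, -0.62, 0.733, 0.637], [-0.02, 0.767, 0.641, 0.613], [0.0, 0.0, 0.0, 1.0]] dict_keys(['frame', 'z_map', 'mtx', 'cam_to_world', 'shot'])
weight [(0.74, [220.0, 280.0], 209), (0.62, [227.0, 374.0], 414)]
sanding_block [(0.82, [238.0, 289.0], 409)]
press_plate [(0.9, [248.0, 291.0], 433), (0.81, [152.0, 313.0], 390), (0.77, [282.0, 200.0], 1158)]
wall_panel [(0.6, [260.0, 284.0], 501)]
weight_dish [(0.91, [228.0, 373.0], 417)]
block_cradle [(0.96, [183.0, 310.0], 606)]
cork_mat [(0.56, [172.0, 398.0], 719)]
drying_rack [(0.57, [329.0, 351.0], 3352)]
paint_pot [(0.76, [317.0, 265.0], 408)]
glue_bottle []
```

Run:
```python
import cv2
a=cv2.imread("pics/top0.png")[110:290,190:460]; cv2.imwrite("pics/topc.png",cv2.resize(a,None,fx=2.96,fy=2.96,interpolation=cv2.INTER_CUBIC))
a=cv2.imread("pics/side0.png")[130:390,130:470]; cv2.imwrite("pics/sidec.png",cv2.resize(a,None,fx=2.3,fy=2.3,interpolation=cv2.INTER_CUBIC))
```

```text
(no output)
```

View pics/topc.png

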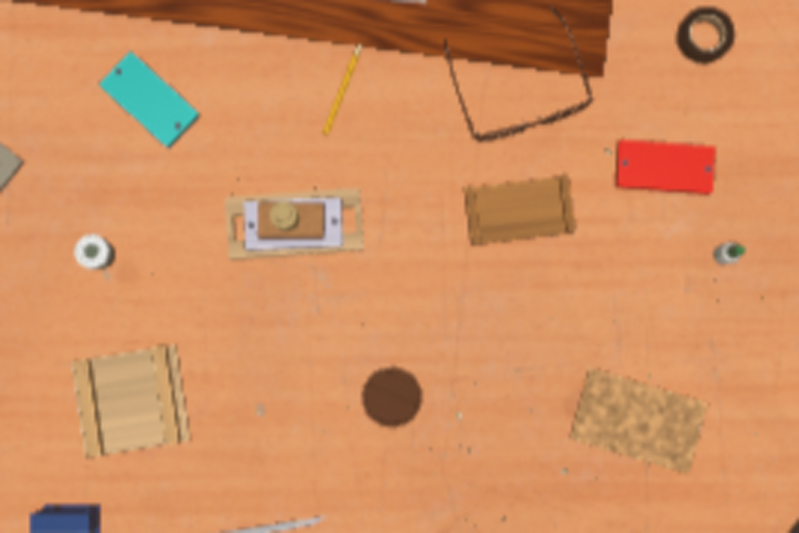

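View pics/sidec.png

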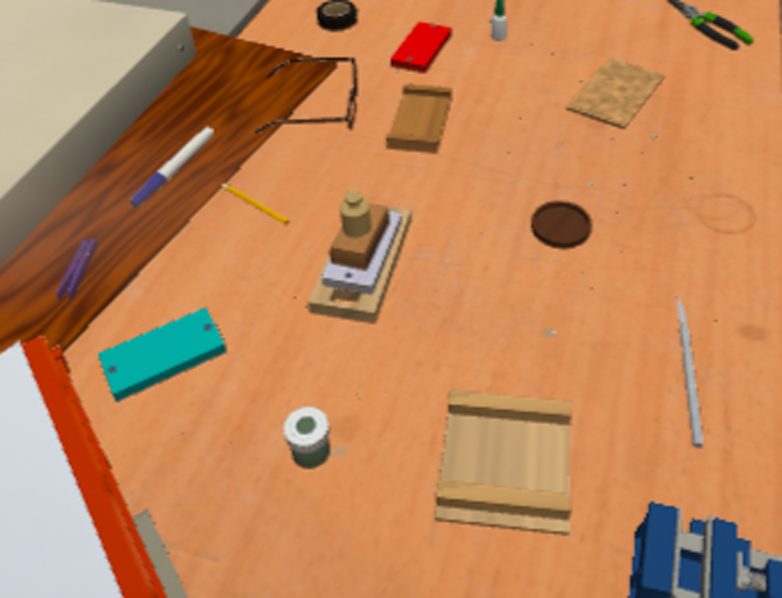

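The top crop shows the pile at full-image pixel (288,186): weight (285,183), brown block and silver plate on the panel. The dish is at (322,244), the cradle at (366,181), the mat at (405,252), the rack at (234,245), the pot at (222,195) and the bottle at (437,195).

Possible mix-ups:
- **Weight:** the pile top at (285,183), against the dish that the side network also called "weight" at (374,227). I choose the pile top.
- **Plate:** the turquoise (241,144), red (416,169) and grey piece at the left edge (192,165) are look-alikes. The silver plate with dots in the pile, (289,186), is the right one.
- **Block:** the cradle is also brown. I choose the brick under the weight.

```bash
cat > h.py <<'E'
from cell import arm, vision, job, cut_out
import cv2,numpy as np
from scipy.spatial.transform import Rotation as R
def cloud(p):
    K,T=p["mtx"],p["cam_to_world"]; v,u=np.mgrid[:400,:640]; z=p["z_map"]
    c=np.stack([(u-K[0,2])/K[0,0]*z,-(v-K[1,2])/K[1,1]*z,-z],-1)
    w=c@T[:3,:3].T+T[:3,3]; w[z==0]=np.nan; return w
def rect(pts):
    (c,(a,b),th)=cv2.minAreaRect((pts*1000).astype(np.float32))
    if a<b: a,b,th=b,a,th+90
    return "c=(%.1f,%.1f) L=%.1f W=%.1f len_dir=%.1fdeg mean=(%.1f,%.1f)"%(*c,a,b,(th+90)%180-90,*(pts.mean(0)*1000))
def seg(w,xy,r,lo,hi):
    m=(np.hypot(w[...,0]-xy[0],w[...,1]-xy[1])<r)&(w[...,2]>lo)&(w[...,2]<hi)
    m=m.astype(np.uint8); n,l,s,_=cv2.connectedComponentsWithStats(m,connectivity=8)
    return l==1+np.argmax(s[1:,4]) if n>1 else m>0
def go(x,y,z,close_deg=None):
    """closing-axis direction in deg (mod 180); prints tool-frame shift (cm, before turning) and turn"""
    s=arm.observe(); r=R.from_rotvec(s["ee_rot"]).as_matrix()
    d=r.T@(np.array([x,y,z])-s["position"])*100
    a=np.degrees(np.arctan2(r[1,1],r[0,1])); out="pos %s closeAng %.2f q7 %.2f d_tool cm %s"%(s["position"].round(4),a,s["joints"][6],d.round(2))
    if close_deg is not None:
        t=(close_deg-a+90)%180-90; out+=" turn about tool z %.2f deg"%(-t)
    print(out, "t",round(s["clock"],2),"F",s["force"].round(1),"w",round(s["width"],3))
E
python3 - <<'E'
from h import *
P={n:vision.get_image(n) for n in("top","side")}
W={n:cloud(p) for n,p in P.items()}
np.savez("w0.npz",**W)
b=W["top"][225:235,280:290,2]; print("bench z",np.nanmean(b),np.nanstd(b), "side", np.nanmean(W["side"][220:230,330:340,2]))
at=lambda v,u:W["top"][v,u,:2]
for nm,v,u,r,bands in [("pile",186,288,.09,dict(knob=(.088,.1),weightbody=(.07,.0875),block=(.047,.06),plate=(.025,.035),panel=(.01,.021))),
  ("dish",243,323,.05,dict(rim=(.008,.014),all=(.003,.014))),("cradle",177,364,.08,dict(all=(.005,.024),lips=(.0135,.023))),
  ("mat",252,405,.09,dict(all=(.0035,.01))),("rack",245,234,.09,dict(all=(.0035,.03),batt=(.017,.027))),
  ("pot",195,222,.04,dict(all=(.03,.045))),("bottle",195,437,.03,dict(all=(.01,.07)))]:
    for n in W:
        for k,(lo,hi) in bands.items():
            m=seg(W[n],at(v,u),r,lo,hi); q=W[n][m]
            if len(q)>3: print(nm,n,k,len(q),rect(q[:,:2]),"z %.1f"%(np.median(q[:,2])*1000))
for q,n in [("drying_rack","top"),("drying_rack","side"),("cork_mat","top"),("cork_mat","side"),("block_cradle","top"),("block_cradle","side"),("weight_dish","top"),("weight_dish","side")]:
    m=cut_out(q,P[n])[0]["mask"]; w=W[n][m]; w=w[np.isfinite(w[:,0])]; print(q,n,rect(w[:,:2]))
go(.5,.1,.2,0)
E
```

```text
bench z -0.0005773523425446347 0.0020776787675304497 side -0.00035549407893678553
pile top knob 27 c=(645.2,115.9) L=14.1 W=14.0 len_dir=-46.8deg mean=(645.1,116.1) z 94.8
pile top weightbody 47 c=(644.9,116.6) L=25.9 W=24.7 len_dir=44.9deg mean=(643.9,115.4) z 82.1
pile top block 186 c=(644.3,112.7) L=62.6 W=33.6 len_dir=89.7deg mean=(642.9,110.1) z 53.1
pile top plate 244 c=(643.5,111.6) L=99.9 W=49.9 len_dir=-87.4deg mean=(639.5,108.9) z 29.5
pile top panel 342 c=(645.4,111.7) L=139.9 W=64.7 len_dir=-86.3deg mean=(645.6,109.6) z 15.4
pile side knob 42 c=(641.9,117.8) L=15.8 W=13.6 len_dir=34.0deg mean=(642.0,118.1) z 95.5
pile side weightbody 113 c=(641.4,119.2) L=26.6 W=22.0 len_dir=29.8deg mean=(640.3,122.2) z 81.6
pile side block 258 c=(640.9,113.1) L=67.8 W=34.9 len_dir=89.0deg mean=(636.5,122.3) z 53.4
pile side plate 333 c=(639.8,112.6) L=100.0 W=50.0 len_dir=-88.8deg mean=(631.3,132.8) z 29.4
pile side panel 436 c=(642.7,111.6) L=142.2 W=65.1 len_dir=-86.0deg mean=(631.3,143.0) z 15.4
dish top rim 18 c=(465.8,38.4) L=33.3 W=7.9 len_dir=4.9deg mean=(464.5,38.9) z 10.4
dish t
[... 1638 characters left out ...]
8,285.9) L=102.7 W=101.1 len_dir=-80.9deg mean=(459.3,288.3)
cork_mat top c=(441.5,-241.8) L=130.6 W=78.2 len_dir=72.8deg mean=(442.0,-240.8)
cork_mat side c=(439.7,-242.0) L=128.3 W=79.6 len_dir=73.8deg mean=(437.9,-235.8)
block_cradle top c=(659.7,-121.6) L=105.0 W=63.0 len_dir=-83.2deg mean=(657.8,-123.3)
block_cradle side c=(654.8,-119.6) L=109.0 W=59.1 len_dir=-83.4deg mean=(654.2,-118.5)
weight_dish top c=(465.9,11.8) L=57.9 W=57.8 len_dir=-45.4deg mean=(465.7,12.2)
weight_dish side c=(461.6,6.3) L=75.3 W=59.9 len_dir=77.3deg mean=(462.3,11.6)
pos [0.2757 0.5609 0.2268] closeAng 63.82 q7 -0.08 d_tool cm [-40.47 -31.47   2.67] turn about tool z 63.82 deg t 1.6 F [-0.5  0.5 -0.3] w 1.001
```

Run:
```python
from h import *
W=np.load("w0.npz")
q=np.concatenate([W[n].reshape(-1,3) for n in W]); q=q[np.isfinite(q[:,0])]
for a in [(.69,.76,.03,.2),(.76,.85,.03,.2),(.85,.95,-.2,.3),(.70,.78,-.2,-.04),(.78,.85,-.2,-.04),(.3,.40,.2,.4),(.35,.39,.1,.3),(.3,.39,-.4,-.1),(.6,.75,.34,.5),(.1,.3,.3,.45)]:
    m=(q[:,0]>a[0])&(q[:,0]<a[1])&(q[:,1]>a[2])&(q[:,1]<a[3]); print(a,m.sum(),np.percentile(q[m,2],[50,95,99.5]).round(3) if m.sum() else "")
go(.6435,.117,.17,0)
```

```text
(0.69, 0.76, 0.03, 0.2) 2797 [-0.     0.002  0.006]
(0.76, 0.85, 0.03, 0.2) 3549 [-0.     0.006  0.008]
(0.85, 0.95, -0.2, 0.3) 10254 [0.005 0.016 0.022]
(0.7, 0.78, -0.2, -0.04) 2313 [-0.     0.026  0.036]
(0.78, 0.85, -0.2, -0.04) 2062 [0.004 0.021 0.029]
(0.3, 0.4, 0.2, 0.4) 8046 [0.    0.046 0.048]
(0.35, 0.39, 0.1, 0.3) 2807 [-0.     0.002  0.004]
(0.3, 0.39, -0.4, -0.1) 5073 [-0.001  0.002  0.011]
(0.6, 0.75, 0.34, 0.5) 13545 [0.107 0.24  0.241]
(0.1, 0.3, 0.3, 0.45) 2435 [0.027 0.045 0.047]
pos [0.2757 0.5609 0.2268] closeAng 63.82 q7 -0.08 d_tool cm [-52.59 -23.61   5.67] turn about tool z 63.82 deg t 1.6 F [-0.5  0.5 -0.3] w 1.001
```

>>> {"method": "play_rows", "body": {
  "increments": "-3.5 -1.57 0 0 1;-3.5 -1.57 0 0 1;-3.5 -1.57 0 0 1;-3.5 -1.57 0 0 1;-3.5 -1.57 0 0 1",
  "grip_force": 20
}}

```text
clock: 2.02
position: [0.399, 0.4118, 0.2269]
ee_rot: [0.711, 3.06, 0.001]
force: [0.8, 0.5, -0.4]
width: 1.001
gripper_force: 0.0
```

>>> {"method": "play_rows", "body": {
  "increments": "-3.5 -1.57 0 0 1;-3.5 -1.57 0 0 1;-3.5 -1.57 0 0 1;-3.5 -1.57 0 0 1;-3.5 -1.57 0 0 1"
}}

```text
clock: 2.43
position: [0.5215, 0.264, 0.227]
ee_rot: [0.711, 3.06, 0.001]
force: [1.2, 0.5, -0.6]
width: 1.0
gripper_force: 0.0
```

>>> {"method": "play_rows", "body": {
  "increments": "-3.5 -1.57 0 0 1;-3.5 -1.57 0 0 1;-3.5 -1.57 0 0 1;-3.5 -1.57 0 0 1;-3.5 -1.57 0 0 1"
}}

```text
clock: 2.85
position: [0.644, 0.1164, 0.2269]
ee_rot: [0.711, 3.06, 0.0]
force: [0.1, 0.5, 0.7]
width: 1.0
gripper_force: 0.0
```

>>> {"method": "play_rows", "body": {
  "increments": "0 0 0.6 7 0.5;0 0 0.6 7 0.5;0 0 0.6 7 0.5;0 0 0.6 7 0.5;0 0 0.6 7 0.5"
}}

```text
clock: 3.27
position: [0.643, 0.1179, 0.1964]
ee_rot: [-1.607, -2.699, -0.0]
force: [0.1, 0.3, -0.1]
width: 0.75
gripper_force: 0.0
```

>>> {"method": "play_rows", "body": {
  "increments": "0 0 0.6 7 0.5;0 0 0.6 7 0.5;0 0 0.6 7 0.5;0 0 0.6 7 0.5;0 0 0 0 0.5"
}}

```text
clock: 3.68
position: [0.6422, 0.1183, 0.1714]
ee_rot: [-2.211, -2.231, 0.003]
force: [-0.3, -1.2, 1.1]
width: 0.745
gripper_force: 0.0
```

```bash
python3 -c "
from h import *
go(.6435,.117,.061,0)"
```

```text
pos [0.6422 0.1183 0.1714] closeAng 0.52 q7 -0.03 d_tool cm [-0.13  0.14 11.04] turn about tool z 0.52 deg t 3.68 F [-0.3 -1.2  1.1] w 0.745
```

>>> {"method": "play_rows", "body": {
  "increments": "-0.13 0.14 3 0.5 0.3;0 0 3 0 0.3;0 0 2.5 0 0.3;0 0 2 0 0.3;0 0 0.54 0 0.3"
}}

```text
clock: 4.1
position: [0.6424, 0.1166, 0.0592]
ee_rot: [-2.208, -2.231, 0.006]
force: [-0.5, 1.1, 0.4]
width: 0.65
gripper_force: 0.0
```

>>> {"method": "play_rows", "body": {
  "increments": "0 0 0 0 -1;0 0 0 0 -1;0 0 0 0 -1;0 0 0 0 -1;0 0 0 0 -1"
}}

```text
clock: 4.52
position: [0.6451, 0.1168, 0.0637]
ee_rot: [2.214, 2.228, 0.003]
force: [-0.6, -0.2, -0.4]
width: 0.339
gripper_force: 0.0
```

>>> {"method": "play_rows", "body": {
  "increments": "0 0 0 0 -1;0 0 0 0 -1;0 0 0 0 -1"
}}

```text
clock: 4.77
position: [0.6449, 0.1169, 0.0633]
ee_rot: [2.215, 2.228, 0.002]
force: [-1.0, -0.3, 6.9]
width: 0.277
gripper_force: 20.0
```

>>> {"method": "play_rows", "body": {
  "increments": "0 0 -1 0 -1;0 0 -2 0 -1;0 0 -2 0 -1;0 0 -2 0 -1;0 0 -1 0 -1"
}}

```text
clock: 5.18
position: [0.6454, 0.1166, 0.1452]
ee_rot: [2.214, 2.226, 0.004]
force: [0.6, 0.7, -0.6]
width: 0.275
gripper_force: 20.0
```

>>> {"method": "play_rows", "body": {
  "increments": "-0.7 -1.2 0 0 -1;-1.4 -2.4 0 0 -1;-1.75 -3 0 0 -1;-1.75 -3 0 0 -1;-1.75 -3 0 0 -1"
}}

```text
clock: 5.6
position: [0.5171, 0.0418, 0.1421]
ee_rot: [-2.215, -2.228, 0.001]
force: [-0.1, -1.2, -0.5]
width: 0.282
gripper_force: 20.0
```

>>> {"method": "play_rows", "body": {
  "increments": "-1.75 -3 0 0 -1;-1 -1.6 0 0 -1;-0.4 -0.8 0 0 -1;0 0 0 0 -1;0 0 0 0 -1"
}}

```text
clock: 6.02
position: [0.4659, 0.0112, 0.1427]
ee_rot: [2.215, 2.228, 0.002]
force: [-0.4, -0.1, -0.6]
width: 0.279
gripper_force: 20.0
```

```bash
python3 -c "
from h import *
go(.465,.012,.016)
p=vision.get_image('side'); cv2.imwrite('pics/s1.png',cv2.resize(p['frame'][100:300,250:500,::-1],None,fx=2.5,fy=2.5))"
```

```text
pos [0.4659 0.0112 0.1427] closeAng 0.34 q7 0.07 d_tool cm [ 0.07 -0.11 12.67] t 6.02 F [-0.4 -0.1 -0.6] w 0.279
```

View pics/s1.png

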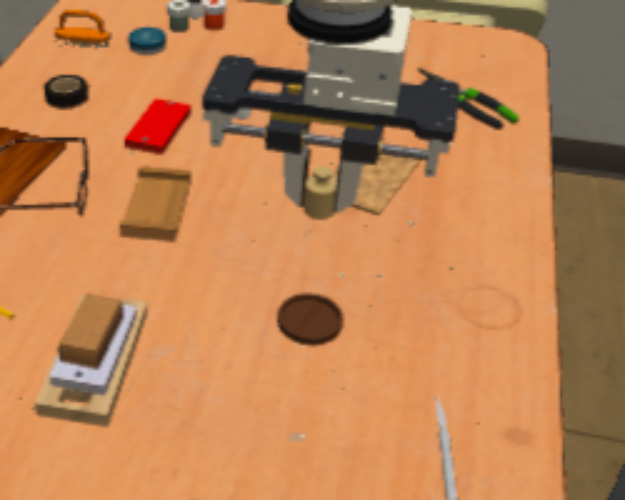

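The weight hangs upright between the pads (crop 320,195) above the dish (310,318), and the block is undisturbed on the pile (95,330).

>>> {"method": "play_rows", "body": {
  "increments": "0.07 -0.11 2 0 -1;0 0 3 0 -1;0 0 3 0 -1;0 0 2 0 -1;0 0 1.5 0 -1"
}}

```text
clock: 6.48
position: [0.4645, 0.0122, 0.0251]
ee_rot: [-2.213, -2.229, 0.002]
force: [-0.2, 0.3, -0.2]
width: 0.278
gripper_force: 20.0
```

>>> {"method": "play_rows", "body": {
  "increments": "0 0 0.7 0 -1;0 0 0.2 0 -1;0 0 0.1 0 -1;0 0 0 0 -1;0 0 0 0 -1"
}}

```text
clock: 6.9
position: [0.4648, 0.0116, 0.0181]
ee_rot: [2.214, 2.227, 0.002]
force: [0.3, -1.0, -1.0]
width: 0.278
gripper_force: 20.0
```

```bash
python3 -c "
from h import *
go(.465,.012,.0155)
p=vision.get_image('side'); w=cloud(p)
for n,a in dict(w=(.046,.06),block=(.047,.06),dish=(.003,.014)).items():
    q=w[seg(w,(.465,.012) if n!='block' else (.642,.112),.06 if n=='block' else .035,*a)]; print(n,rect(q[:,:2]) if len(q) else 0, len(q), np.median(q[:,2]),q[:,2].max())
"
```

```text
pos [0.4648 0.0116 0.0181] closeAng 0.34 q7 0.22 d_tool cm [0.04 0.02 0.26] t 6.9 F [ 0.3 -1.  -1. ] w 0.278
w c=(485.1,22.1) L=18.7 W=6.9 len_dir=14.7deg mean=(485.6,22.2) 41 0.05386312759773759 0.05991778703013595
block c=(640.9,112.1) L=68.4 W=35.1 len_dir=89.9deg mean=(640.0,115.9) 391 0.053413756855049344 0.056107487700058134
dish c=(461.9,22.8) L=60.7 W=40.9 len_dir=7.1deg mean=(461.9,24.6) 230 0.0058179655075008 0.013918078083936858
```

>>> {"method": "play_rows", "body": {
  "increments": "0 0 0.1 0 -1;0 0 0 0 -1;0 0 0.1 0 -1;0 0 0 0 -1"
}}

```text
clock: 7.28
position: [0.4639, 0.0114, 0.0154]
ee_rot: [2.215, 2.228, 0.0]
force: [0.4, 0.2, -0.7]
width: 0.277
gripper_force: 20.0
```

>>> {"method": "play_rows", "body": {
  "increments": "0 0 0.1 0 -1;0 0 0 0 -1;0 0 0 0 -1"
}}

```text
clock: 7.53
position: [0.4639, 0.0114, 0.0143]
ee_rot: [2.215, 2.228, 0.0]
force: [-0.6, -0.0, -1.0]
width: 0.277
gripper_force: 20.0
```

>>> {"method": "play_rows", "body": {
  "increments": "0 0 0.1 0 -1;0 0 0 0 -1;0 0 0 0 -1"
}}

```text
clock: 7.78
position: [0.464, 0.0114, 0.014]
ee_rot: [-2.215, -2.227, -0.001]
force: [-3.8, 0.5, 14.5]
width: 0.281
gripper_force: 20.1
```

>>> {"method": "play_rows", "body": {
  "increments": "0 0 -0.08 0 -1;0 0 0 0 0.1;0 0 0 0 0.1;0 0 0 0 0.1;0 0 0 0 0.1"
}}

```text
clock: 8.2
position: [0.4638, 0.0114, 0.014]
ee_rot: [-2.215, -2.228, 0.0]
force: [-0.2, -0.8, 0.4]
width: 0.514
gripper_force: 0.0
```

>>> {"method": "play_rows", "body": {
  "increments": "0 0 -1 0 0.1;0 0 -2.5 0 0.1;0 0 -3 0 0.1;0 0 -3 0 0.2;0 0 -2 0 0.2"
}}

```text
clock: 8.62
position: [0.4644, 0.011, 0.132]
ee_rot: [2.215, 2.226, 0.002]
force: [-0.0, -0.2, -0.0]
width: 0.596
gripper_force: 0.0
```

```bash
python3 -c "
from h import *
go(.643,.1129,.12,-.3)
"
```

```text
pos [0.4644 0.011  0.132 ] closeAng 0.28 q7 0.09 d_tool cm [10.1  17.91  1.24] turn about tool z 0.58 deg t 8.62 F [-0.  -0.2 -0. ] w 0.596
```

>>> {"method": "play_rows", "body": {
  "increments": "0.7 1.2 0 0.5 0.4;1.7 3 0 0 0.4;2 3.6 0 0 0.4;2 3.6 0 0 0.4;1.7 3 0 0 0.4"
}}

```text
clock: 9.03
position: [0.6101, 0.0938, 0.1301]
ee_rot: [2.224, 2.219, 0.002]
force: [-0.3, -0.5, 0.2]
width: 0.701
gripper_force: 0.0
```

>>> {"method": "play_rows", "body": {
  "increments": "1.4 2.4 0 0 0.4;0.6 1.1 0 0 0.4;0 0 2 0 0.4;0 0 2.5 0 0.4;0 0 2 0 0.4"
}}

```text
clock: 9.45
position: [0.643, 0.1121, 0.0636]
ee_rot: [2.224, 2.218, -0.0]
force: [-0.9, -0.5, 0.0]
width: 0.702
gripper_force: 0.0
```

>>> {"method": "play_rows", "body": {
  "increments": "0 0 1.5 0 0.4;0 0 0.5 0 0.4;0 0 0 0 0.4;0 0 0 0 0.4"
}}

```text
clock: 9.78
position: [0.6435, 0.1118, 0.0451]
ee_rot: [2.225, 2.218, 0.001]
force: [0.3, 0.1, 0.6]
width: 0.698
gripper_force: 0.0
```

```bash
python3 -c "
from h import *
go(.643,.1129,.0322,-.3)
"
```

```text
pos [0.6435 0.1118 0.0451] closeAng -0.18 q7 0.04 d_tool cm [ 0.11 -0.05  1.29] turn about tool z 0.12 deg t 9.78 F [0.3 0.1 0.6] w 0.698
```

>>> {"method": "play_rows", "body": {
  "increments": "0.1 0 0.7 0 0.4;0 0 0.4 0 0.4;0 0 0.15 0 0.4;0 0 0 0 0.4;0 0 0 0 0.4"
}}

```text
clock: 10.2
position: [0.6432, 0.1129, 0.0318]
ee_rot: [2.225, 2.218, 0.0]
force: [-0.5, -1.4, 0.5]
width: 0.701
gripper_force: 0.0
```

>>> {"method": "play_rows", "body": {
  "increments": "0 0 0 0 -1;0 0 0 0 -1;0 0 0 0 -1;0 0 0 0 -1;0 0 0 0 -1",
  "grip_force": 25
}}

```text
clock: 10.62
position: [0.6431, 0.1129, 0.0317]
ee_rot: [2.225, 2.218, 0.0]
force: [-1.1, -0.4, 0.6]
width: 0.386
gripper_force: 0.0
```

>>> {"method": "play_rows", "body": {
  "increments": "0 0 0 0 -1;0 0 0 0 -1;0 0 0 0 -1"
}}

```text
clock: 10.87
position: [0.6432, 0.1129, 0.0317]
ee_rot: [2.225, 2.218, 0.0]
force: [-1.1, -0.1, 1.2]
width: 0.38
gripper_force: 25.0
```

>>> {"method": "play_rows", "body": {
  "increments": "0 0 -0.5 0 -1;0 0 -1 0 -1;0 0 -2 0 -1;0 0 -2 0 -1;0 0 -2 0 -1"
}}

```text
clock: 11.28
position: [0.6431, 0.1128, 0.1082]
ee_rot: [2.225, 2.218, 0.0]
force: [-0.2, -0.4, 0.3]
width: 0.38
gripper_force: 25.0
```

>>> {"method": "play_rows", "body": {
  "increments": "0 0 -1 0 -1;0 0 -0.5 0 -1;0 0 0 0 -1"
}}

```text
clock: 11.53
position: [0.6437, 0.1131, 0.1229]
ee_rot: [2.224, 2.218, 0.003]
force: [-1.0, -0.4, -1.5]
width: 0.381
gripper_force: 25.0
```

```bash
python3 -c "
from h import *
go(.6575,-.121,.09,6.8)
for n in ('side','top'):
  p=vision.get_image(n); w=cloud(p); z=arm.observe()['position'][2]
  if n=='side': cv2.imwrite('pics/s2.png',cv2.resize(p['frame'][150:280,220:420,::-1],None,fx=3,fy=3))
  for k,a,r in [('blk',(z-.003+.012,z+.03),.06),('plate',(.025,.035),.09),('panel',(.01,.021),.09)]:
    m=seg(w,(.643,.112),r,*a); q=w[m]; print(n,k,len(q),rect(q[:,:2]) if len(q) else 0)
"
```

```text
pos [0.6437 0.1131 0.1229] closeAng -0.17 q7 0.00 d_tool cm [-23.41   1.44   3.28] turn about tool z -6.97 deg t 11.53 F [-1.  -0.4 -1.5] w 0.381
side blk 523 c=(643.4,121.8) L=64.0 W=57.6 len_dir=-29.0deg mean=(642.0,125.5)
side plate 760 c=(640.4,112.5) L=100.7 W=49.9 len_dir=-87.8deg mean=(639.5,115.8)
side panel 523 c=(642.4,110.6) L=144.3 W=64.9 len_dir=-86.5deg mean=(636.6,132.4)
top blk 31 c=(647.5,83.7) L=31.1 W=6.0 len_dir=0.4deg mean=(646.7,83.4)
top plate 129 c=(645.5,74.0) L=49.0 W=24.2 len_dir=-0.2deg mean=(643.1,73.5)
top panel 145 c=(648.9,64.1) L=65.4 W=45.9 len_dir=-0.1deg mean=(648.6,57.0)
```

View pics/s2.png

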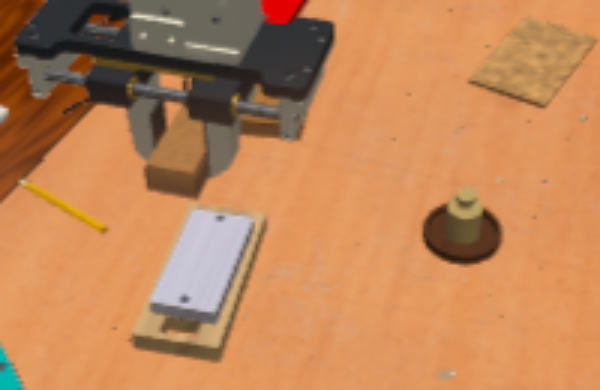

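>>> {"method": "play_rows", "body": {
  "increments": "-1.5 0.1 0 0 -1;-3 0.2 0 0 -1;-3.4 0.2 0 0 -1;-3.4 0.2 0 0 -1;-3.4 0.2 0 0 -1"
}}

```text
clock: 12.05
position: [0.6508, -0.0366, 0.1204]
ee_rot: [-2.224, -2.217, 0.003]
force: [0.3, 0.4, 0.3]
width: 0.382
gripper_force: 25.0
```

>>> {"method": "play_rows", "body": {
  "increments": "-3.4 0.2 0 0 -1;-3 0.2 0 0 -1;-1.6 0.1 0 0 -1;-0.7 0 0 -3.5 -1;0 0 2 -3.5 -1"
}}

```text
clock: 12.47
position: [0.6574, -0.1268, 0.1038]
ee_rot: [2.085, 2.343, 0.001]
force: [1.5, -0.4, 0.3]
width: 0.38
gripper_force: 25.0
```

>>> {"method": "play_rows", "body": {
  "increments": "0 0 2 0 -1;0 0 2 0 -1;0 0 1 0 -1;0 0 0 0 -1;0 0 0 0 -1"
}}

```text
clock: 12.88
position: [0.6557, -0.1217, 0.051]
ee_rot: [-2.085, -2.348, 0.002]
force: [0.3, 0.2, -0.5]
width: 0.38
gripper_force: 25.0
```

```bash
python3 -c "
from h import *
go(.6572,-.121,.0105,6.8)
for n in ('side','top'):
  p=vision.get_image(n); w=cloud(p); z=arm.observe()['position'][2]
  if n=='side': cv2.imwrite('pics/s3.png',cv2.resize(p['frame'][130:230,250:400,::-1],None,fx=4,fy=4,interpolation=cv2.INTER_CUBIC))
  for k,a,r in [('blk',(z+.012,z+.03),.06),('cradle',(.004,.022),.08)]:
    m=seg(w,(.656,-.121),r,*a); q=w[m]; print(n,k,len(q),rect(q[:,:2]) if len(q) else 0)
"
```

```text
pos [ 0.6557 -0.1217  0.051 ] closeAng 6.79 q7 0.49 d_tool cm [0.05 0.16 4.05] turn about tool z -0.01 deg t 12.88 F [ 0.3  0.2 -0.5] w 0.38
side blk 294 c=(658.3,-118.5) L=69.2 W=63.4 len_dir=-38.7deg mean=(653.6,-113.0)
side cradle 483 c=(654.7,-120.1) L=108.9 W=59.4 len_dir=-83.6deg mean=(650.6,-108.7)
top blk 0 0
top cradle 93 c=(655.5,-72.3) L=64.7 W=23.7 len_dir=-13.2deg mean=(659.3,-75.5)
```

View pics/s3.png

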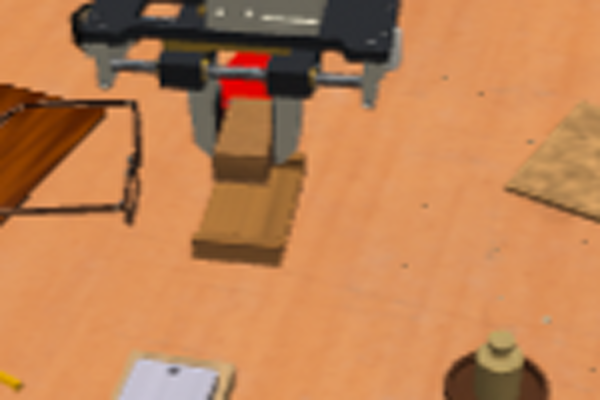

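The block hangs level over the cradle (crop 245,140 over 250,210), clear of the glasses at left.

>>> {"method": "play_rows", "body": {
  "increments": "0.09 0.11 1 0 -1;0 0 1.5 0 -1;0 0 1 0 -1;0 0 0.35 0 -1;0 0 0 0 -1"
}}

```text
clock: 13.4
position: [0.6567, -0.1199, 0.0121]
ee_rot: [-2.084, -2.349, 0.001]
force: [-0.1, -0.1, -0.5]
width: 0.384
gripper_force: 25.0
```

>>> {"method": "play_rows", "body": {
  "increments": "0 0 0 0 -1;0 0 0.1 0 -1;0 0 0 0 -1"
}}

```text
clock: 13.65
position: [0.6578, -0.1202, 0.0127]
ee_rot: [2.085, 2.349, 0.001]
force: [-0.5, -0.1, -0.7]
width: 0.379
gripper_force: 25.0
```

>>> {"method": "play_rows", "body": {
  "increments": "0 0 0.08 0 -1;0 0 0 0 -1"
}}

```text
clock: 13.82
position: [0.6576, -0.1201, 0.0116]
ee_rot: [2.085, 2.349, 0.001]
force: [-0.6, 0.8, -0.8]
width: 0.383
gripper_force: 25.0
```

>>> {"method": "play_rows", "body": {
  "increments": "0 -0.05 0.08 0 -1;0 0 0 0 -1;0 0 0 0 -1"
}}

```text
clock: 14.07
position: [0.6568, -0.1202, 0.0105]
ee_rot: [-2.085, -2.35, -0.0]
force: [0.2, -0.2, -0.9]
width: 0.379
gripper_force: 25.0
```

>>> {"method": "play_rows", "body": {
  "increments": "0 0 0.08 0 -1;0 0 0 0 -1;0 0 0 0 -1"
}}

```text
clock: 14.32
position: [0.6569, -0.1202, 0.0097]
ee_rot: [2.085, 2.35, 0.0]
force: [-0.3, -0.4, -0.5]
width: 0.382
gripper_force: 25.0
```

>>> {"method": "play_rows", "body": {
  "increments": "0 0 0.06 0 -1;0 0 0 0 -1;0 0 0 0 -1"
}}

```text
clock: 14.57
position: [0.6569, -0.1202, 0.0097]
ee_rot: [2.085, 2.35, 0.0]
force: [-1.2, 0.4, 5.9]
width: 0.381
gripper_force: 25.0
```

>>> {"method": "play_rows", "body": {
  "increments": "0 0 -0.05 0 -1;0 0 0 0 0.2;0 0 0 0 0.2;0 0 0 0 0.2;0 0 0 0 0.2"
}}

```text
clock: 14.98
position: [0.6568, -0.1202, 0.0095]
ee_rot: [-2.085, -2.35, 0.0]
force: [0.2, 0.9, -0.8]
width: 0.585
gripper_force: 0.0
```

>>> {"method": "play_rows", "body": {
  "increments": "0 0 -0.5 0 0.2;0 0 -2 0 0.2;0 0 -3 0 0.2;0 0 -3 0 0.5;0 0 -2 0 0.5"
}}

```text
clock: 15.4
position: [0.6577, -0.1206, 0.1177]
ee_rot: [2.084, 2.348, 0.002]
force: [1.7, 0.2, -0.7]
width: 0.695
gripper_force: 0.0
```

```bash
python3 -c "
from h import *
go(.6425,.1125,.10,2)
"
```

```text
pos [ 0.6577 -0.1206  0.1177] closeAng 6.81 q7 0.46 d_tool cm [23.33  1.24  1.76] turn about tool z 4.81 deg t 15.4 F [ 1.7  0.2 -0.7] w 0.695
```

>>> {"method": "play_rows", "body": {
  "increments": "1.5 0.1 0 0 0.75;3 0.15 0 0 0.75;3.4 0.18 0 0 0.75;3.4 0.18 0 0 0.75;3.4 0.18 0 0 0.75"
}}

```text
clock: 15.82
position: [0.6467, 0.0286, 0.1145]
ee_rot: [-2.085, -2.349, -0.0]
force: [0.3, 0.2, 0.2]
width: 0.869
gripper_force: 0.0
```

>>> {"method": "play_rows", "body": {
  "increments": "3.4 0.18 0 0 0.75;3 0.15 0 0 0.75;1.6 0.1 0 0 0.75;0.63 0 0 4.8 0.75;0 0 1.7 0 0.75"
}}

```text
clock: 16.23
position: [0.6428, 0.1164, 0.1]
ee_rot: [2.182, 2.258, 0.007]
force: [0.7, -0.1, -0.0]
width: 0.88
gripper_force: 0.0
```

>>> {"method": "play_rows", "body": {
  "increments": "0 0 0 0 0.75;0 0 0 0 0.75"
}}

```text
clock: 16.4
position: [0.6405, 0.1122, 0.0969]
ee_rot: [-2.181, -2.26, 0.003]
force: [0.1, -0.6, 0.4]
width: 0.87
gripper_force: 0.0
```

```bash
python3 -c "
from h import *
go(.6425,.1125,.04,2)
for n in ('side','top'):
  p=vision.get_image(n); w=cloud(p)
  for k,xy,a,r in [('plate',(.642,.112),(.025,.035),.09),('panel',(.642,.112),(.01,.021),.09),('block',(.657,-.12),(.026,.036),.06),('cradle',(.656,-.121),(.004,.022),.08),('knob',(.464,.012),(.04,.06),.03)]:
    m=seg(w,xy,r,*a); q=w[m]; print(n,k,len(q),rect(q[:,:2]) if len(q) else 0)
"
```

```text
pos [0.6405 0.1122 0.0969] closeAng 2.02 q7 0.05 d_tool cm [0.03 0.22 5.69] turn about tool z 0.02 deg t 16.4 F [ 0.1 -0.6  0.4] w 0.87
side plate 761 c=(640.3,112.3) L=101.0 W=50.7 len_dir=-87.3deg mean=(639.5,115.7)
side panel 522 c=(642.3,111.0) L=143.5 W=65.3 len_dir=-86.5deg mean=(636.5,132.7)
side block 2 c=(669.5,-151.3) L=4.8 W=0.0 len_dir=73.5deg mean=(669.5,-151.3)
side cradle 6 c=(678.7,-75.7) L=22.2 W=2.7 len_dir=-78.1deg mean=(677.8,-71.2)
side knob 34 c=(463.6,12.8) L=14.8 W=11.2 len_dir=-5.5deg mean=(463.2,13.5)
top plate 155 c=(645.5,76.9) L=49.3 W=30.0 len_dir=1.5deg mean=(644.4,76.3)
top panel 148 c=(648.6,65.7) L=64.8 W=48.8 len_dir=0.4deg mean=(649.6,58.2)
top block 249 c=(658.2,-120.2) L=65.7 W=35.0 len_dir=-83.3deg mean=(658.4,-120.1)
top cradle 412 c=(658.0,-120.4) L=109.6 W=60.0 len_dir=-83.5deg mean=(655.5,-121.0)
top knob 22 c=(466.0,11.7) L=11.9 W=11.7 len_dir=-0.3deg mean=(466.1,11.0)
```

>>> {"method": "play_rows", "body": {
  "increments": "0 0.15 2 -0.5 0.75;0 0 2.5 0 0.75;0 0 2 0 0.75;0 0 0.7 0 0.75;0 0 0 0 0.75"
}}

```text
clock: 16.92
position: [0.6419, 0.1122, 0.0244]
ee_rot: [-2.172, -2.268, 0.004]
force: [-1.0, 0.3, -0.5]
width: 0.876
gripper_force: 0.0
```

>>> {"method": "play_rows", "body": {
  "increments": "0 0 0 0 0.75;0 0 0.4 0 0.75;0 0 0 0 0.75;0 0 0 0 0.75"
}}

```text
clock: 17.25
position: [0.6433, 0.1131, 0.0225]
ee_rot: [2.172, 2.269, 0.002]
force: [0.4, 1.0, -0.7]
width: 0.876
gripper_force: 0.0
```

```bash
python3 -c "
from h import *
go(.6422,.1122,.0178,2.5)
"
```

```text
pos [0.6433 0.1131 0.0225] closeAng 2.53 q7 0.09 d_tool cm [-0.09 -0.11  0.47] turn about tool z 0.03 deg t 17.25 F [ 0.4  1.  -0.7] w 0.876
```

>>> {"method": "play_rows", "body": {
  "increments": "-0.05 -0.08 0.25 0 0.75;0 0 0.15 0 0.75;0 0 0 0 0.75;0 0 0 0 0.75"
}}

```text
clock: 17.58
position: [0.6419, 0.1124, 0.0176]
ee_rot: [-2.172, -2.27, 0.0]
force: [1.2, 0.4, -0.4]
width: 0.873
gripper_force: 0.0
```

>>> {"method": "play_rows", "body": {
  "increments": "0 0 0 0 -1;0 0 0 0 -1;0 0 0 0 -1;0 0 0 0 -1;0 0 0 0 -1",
  "grip_force": 30
}}

```text
clock: 18.0
position: [0.6421, 0.1125, 0.0177]
ee_rot: [2.172, 2.27, 0.0]
force: [-0.3, 1.1, -1.1]
width: 0.561
gripper_force: 0.0
```

>>> {"method": "play_rows", "body": {
  "increments": "0 0 0 0 -1;0 0 0 0 -1;0 0 0 0 -1"
}}

```text
clock: 18.25
position: [0.642, 0.1125, 0.0176]
ee_rot: [-2.172, -2.27, 0.0]
force: [-1.0, 1.3, -0.4]
width: 0.54
gripper_force: 30.0
```

>>> {"method": "play_rows", "body": {
  "increments": "0 0 -0.3 0 -1;0 0 -1 0 -1;0 0 -2 0 -1;0 0 -2.5 0 -1;0 0 -2.5 0 -1"
}}

```text
clock: 18.67
position: [0.6416, 0.1122, 0.1019]
ee_rot: [-2.172, -2.269, 0.001]
force: [1.3, -0.5, -2.3]
width: 0.544
gripper_force: 30.0
```

>>> {"method": "play_rows", "body": {
  "increments": "0 0 -1.5 0 -1;0 0 -0.7 0 -1;0 0 0 0 -1"
}}

```text
clock: 18.92
position: [0.6431, 0.1126, 0.1249]
ee_rot: [2.171, 2.269, 0.005]
force: [0.0, 0.5, -1.7]
width: 0.542
gripper_force: 30.0
```

```bash
python3 -c "
from h import *
go(.4398,-.2409,.05,-16.8)
for n in ('side','top'):
  p=vision.get_image(n); w=cloud(p); z=arm.observe()['position'][2]
  if n=='side': cv2.imwrite('pics/s4.png',cv2.resize(p['frame'][150:290,200:440,::-1],None,fx=3,fy=3,interpolation=cv2.INTER_CUBIC))
  for k,xy,a,r in [('plate',(.642,.112),(z+.006,z+.018),.09),('panel',(.642,.112),(.01,.021),.09),('mat',(.44,-.24),(.0035,.01),.09),('rackbat',(.457,.32),(.017,.027),.06),('rackbat2',(.47,.243),(.017,.027),.06)]:
    m=seg(w,xy,r,*a); q=w[m]; print(n,k,len(q),rect(q[:,:2]) if len(q) else 0)
"
```

```text
pos [0.6431 0.1126 0.1249] closeAng 2.52 q7 0.05 d_tool cm [-34.43 -21.89   7.39] turn about tool z 19.32 deg t 18.92 F [ 0.   0.5 -1.7] w 0.542
side plate 783 c=(640.5,117.9) L=99.0 W=77.9 len_dir=75.9deg mean=(643.2,124.8)
side panel 1262 c=(642.8,111.1) L=142.6 W=65.5 len_dir=-86.1deg mean=(640.8,117.9)
side mat 690 c=(438.1,-241.3) L=129.5 W=76.2 len_dir=73.5deg mean=(438.3,-237.0)
side rackbat 512 c=(454.3,320.7) L=99.4 W=15.9 len_dir=9.1deg mean=(453.6,321.9)
side rackbat2 400 c=(467.4,241.9) L=99.5 W=15.4 len_dir=9.0deg mean=(466.2,243.1)
top plate 153 c=(645.4,74.7) L=47.9 W=24.6 len_dir=0.3deg mean=(645.4,73.1)
top panel 173 c=(648.9,64.4) L=65.4 W=46.2 len_dir=0.2deg mean=(641.9,59.6)
top mat 717 c=(440.8,-240.6) L=126.1 W=75.5 len_dir=73.1deg mean=(439.9,-239.9)
top rackbat 59 c=(480.1,326.3) L=51.0 W=15.4 len_dir=1.7deg mean=(486.6,326.7)
top rackbat2 0 0
```

View pics/s4.png

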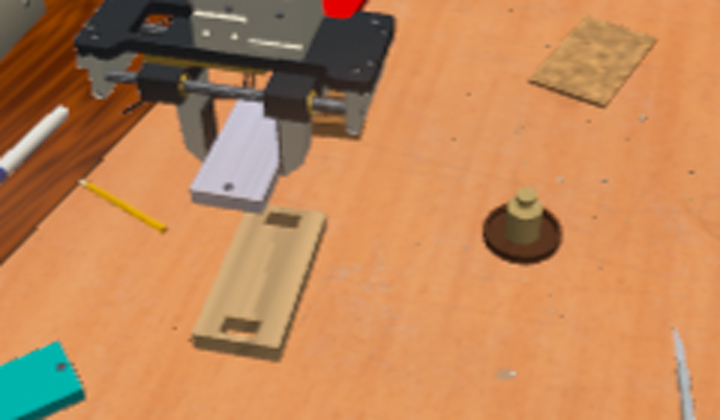

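The plate is gripped level (crop 240,160). The panel lies undisturbed (260,285) and the mat is free (595,60).

>>> {"method": "play_rows", "body": {
  "increments": "-1.4 -0.9 0 0 -1;-2.5 -1.6 0 0 -1;-3 -1.9 0 0 -1;-3 -1.9 0 0 -1;-3 -1.9 0 0 -1"
}}

```text
clock: 19.43
position: [0.5638, -0.0211, 0.1211]
ee_rot: [-2.17, -2.269, 0.003]
force: [1.1, -0.4, -1.1]
width: 0.541
gripper_force: 30.0
```

>>> {"method": "play_rows", "body": {
  "increments": "-3 -1.9 0 0 -1;-3 -1.9 0 0 -1;-3 -1.9 0 0 -1;-3 -1.9 0 0 -1;-3 -1.9 0 0 -1"
}}

```text
clock: 19.85
position: [0.4755, -0.175, 0.1215]
ee_rot: [-2.17, -2.269, 0.002]
force: [0.6, -1.3, -1.9]
width: 0.543
gripper_force: 30.0
```

>>> {"method": "play_rows", "body": {
  "increments": "-2.5 -1.6 0 0 -1;-2 -1.3 0 0 -1;-1.1 -1.3 0 0 -1;0 0 1 5 -1;0 0 2 5 -1"
}}

```text
clock: 20.27
position: [0.4375, -0.2335, 0.0929]
ee_rot: [2.367, 2.063, 0.001]
force: [0.8, 0.0, -1.4]
width: 0.543
gripper_force: 30.0
```

>>> {"method": "play_rows", "body": {
  "increments": "0 0 2 5 -1;0 0 1.5 4.3 -1;0 0 0.5 0 -1;0 0 0 0 -1;0 0 0 0 -1"
}}

```text
clock: 20.68
position: [0.4376, -0.2318, 0.0524]
ee_rot: [-2.519, -1.876, 0.001]
force: [0.1, -0.1, -1.4]
width: 0.541
gripper_force: 30.0
```

```bash
python3 -c "
from h import *
go(.4400,-.241,.022,-16.7)
for n in ('side','top'):
  p=vision.get_image(n); w=cloud(p); z=arm.observe()['position'][2]
  for k,xy,a,r in [('plate',(.44,-.241),(z+.005,z+.018),.09)]:
    m=seg(w,xy,r,*a); q=w[m]; print(n,k,len(q),rect(q[:,:2]) if len(q) else 0)
"
```

```text
pos [ 0.4376 -0.2318  0.0524] closeAng -16.64 q7 0.49 d_tool cm [-0.81  0.5   3.04] turn about tool z 0.06 deg t 20.68 F [ 0.1 -0.1 -1.4] w 0.541
side plate 415 c=(436.8,-226.9) L=102.8 W=78.4 len_dir=53.8deg mean=(440.6,-222.6)
top plate 204 c=(449.5,-199.6) L=49.9 W=32.6 len_dir=-17.4deg mean=(449.6,-199.4)
```

>>> {"method": "play_rows", "body": {
  "increments": "-0.8 0.45 1 0 -1;0 0 1.5 0 -1;0 0 1 0 -1;0 0 0.4 0 -1;0 0 0 0 -1"
}}

```text
clock: 21.2
position: [0.4395, -0.2404, 0.0132]
ee_rot: [-2.52, -1.874, 0.001]
force: [-0.1, 0.3, -2.6]
width: 0.543
gripper_force: 30.0
```

>>> {"method": "play_rows", "body": {
  "increments": "0 0 0 0 -1;0 0 0 0 -1;0 0 0 0 -1"
}}

```text
clock: 21.45
position: [0.4404, -0.2409, 0.0142]
ee_rot: [2.521, 1.874, 0.001]
force: [-0.2, 0.8, -2.1]
width: 0.542
gripper_force: 30.0
```

```bash
python3 -c "
from h import *
go(.4400,-.241,.0077,-16.7)"
```

```text
pos [ 0.4404 -0.2409  0.0142] closeAng -16.76 q7 0.55 d_tool cm [-0.02 -0.03  0.65] turn about tool z -0.06 deg t 21.45 F [-0.2  0.8 -2.1] w 0.542
```

>>> {"method": "play_rows", "body": {
  "increments": "0 0 0.3 0 -1;0 0 0.1 0 -1;0 0 0 0 -1;0 0 0 0 -1"
}}

```text
clock: 21.78
position: [0.4399, -0.2408, 0.0096]
ee_rot: [-2.522, -1.874, 0.0]
force: [0.9, 0.3, -0.8]
width: 0.543
gripper_force: 30.0
```

>>> {"method": "play_rows", "body": {
  "increments": "0 0 0.08 0 -1;0 0 0 0 -1;0 0 0 0 -1"
}}

```text
clock: 22.03
position: [0.4399, -0.2408, 0.0088]
ee_rot: [-2.522, -1.874, 0.0]
force: [0.4, 0.8, -1.9]
width: 0.543
gripper_force: 30.0
```

>>> {"method": "play_rows", "body": {
  "increments": "0 0 0.07 0 -1;0 0 0 0 -1;0 0 0 0 -1"
}}

```text
clock: 22.28
position: [0.4399, -0.2408, 0.0081]
ee_rot: [-2.522, -1.873, -0.0]
force: [-0.3, -0.6, -1.7]
width: 0.54
gripper_force: 30.0
```

>>> {"method": "play_rows", "body": {
  "increments": "0 0 0.05 0 -1;0 0 0 0 -1;0 0 0 0 -1"
}}

```text
clock: 22.53
position: [0.44, -0.2408, 0.0076]
ee_rot: [-2.522, -1.874, 0.0]
force: [0.3, -0.5, -1.7]
width: 0.541
gripper_force: 30.0
```

>>> {"method": "play_rows", "body": {
  "increments": "0 0 0.03 0 -1;0 0 0 0 -1;0 0 0 0 -1"
}}

```text
clock: 22.78
position: [0.44, -0.2408, 0.0075]
ee_rot: [-2.522, -1.873, -0.0]
force: [-0.8, 0.8, 4.0]
width: 0.54
gripper_force: 30.0
```

Contact; release and lift.

>>> {"method": "play_rows", "body": {
  "increments": "0 0 -0.02 0 -1;0 0 0 0 0.6;0 0 0 0 0.6;0 0 0 0 0.6;0 0 0 0 0.6"
}}

```text
clock: 23.2
position: [0.44, -0.2408, 0.0075]
ee_rot: [2.522, 1.874, 0.0]
force: [-0.2, 0.0, 0.1]
width: 0.773
gripper_force: 0.0
```

>>> {"method": "play_rows", "body": {
  "increments": "0 0 -0.5 0 0.6;0 0 -2 0 0.6;0 0 -3 0 0.9;0 0 -3 0 0.9;0 0 -2 0 0.9"
}}

```text
clock: 23.62
position: [0.4402, -0.2414, 0.115]
ee_rot: [2.521, 1.872, 0.001]
force: [-0.0, -0.0, 0.7]
width: 0.937
gripper_force: 0.0
```

```bash
python3 -c "
from h import *
go(.644,.1115,.10,3.9)
"
```

```text
pos [ 0.4402 -0.2414  0.115 ] closeAng -16.82 q7 0.43 d_tool cm [39.68  9.3   1.5 ] turn about tool z -20.72 deg t 23.62 F [-0.  -0.   0.7] w 0.937
```

>>> {"method": "play_rows", "body": {
  "increments": "1.6 0.4 0 0 0.95;2.8 0.65 0 0 0.95;3.3 0.77 0 0 0.95;3.3 0.77 0 0 0.95;3.3 0.77 0 0 0.95"
}}

```text
clock: 24.03
position: [0.514, -0.1123, 0.1131]
ee_rot: [2.522, 1.873, 0.001]
force: [0.5, -0.7, 0.4]
width: 0.98
gripper_force: 0.0
```

>>> {"method": "play_rows", "body": {
  "increments": "3.3 0.77 0 0 0.95;3.3 0.77 0 0 0.95;3.3 0.77 0 0 0.95;3.3 0.77 0 0 0.95;3.3 0.77 0 0 0.95"
}}

```text
clock: 24.45
position: [0.5984, 0.0349, 0.1129]
ee_rot: [2.522, 1.874, 0.0]
force: [0.4, -0.5, -0.2]
width: 0.976
gripper_force: 0.0
```

>>> {"method": "play_rows", "body": {
  "increments": "3.3 0.77 0 0 0.95;2.8 0.65 0 0 0.95;1.6 0.45 0 0 0.95;0.5 0.1 0 -5 0.95;0 0 0.5 -5 0.95"
}}

```text
clock: 24.87
position: [0.6415, 0.1089, 0.1081]
ee_rot: [2.341, 2.094, 0.002]
force: [-0.1, -1.2, -0.4]
width: 0.978
gripper_force: 0.0
```

>>> {"method": "play_rows", "body": {
  "increments": "0 0 1 -5 0.95;0 0 1 -5.7 0.95;0 0 0.5 0 0.95;0 0 0 0 0.95;0 0 0 0 0.95"
}}

```text
clock: 25.28
position: [0.6403, 0.1059, 0.0827]
ee_rot: [-2.148, -2.292, 0.0]
force: [0.2, -0.0, 0.6]
width: 0.975
gripper_force: 0.0
```

```bash
python3 -c "
from h import *
go(.644,.1115,.02,3.9)
for n in ('side','top'):
  p=vision.get_image(n); w=cloud(p)
  for k,xy,a,r in [('plate',(.44,-.24),(.015,.025),.09),('mat',(.44,-.24),(.003,.01),.09),('panel',(.642,.112),(.01,.021),.09),('b1',(.457,.32),(.017,.027),.06),('b2',(.468,.243),(.017,.027),.06)]:
    m=seg(w,xy,r,*a); q=w[m]; print(n,k,len(q),rect(q[:,:2]) if len(q) else 0)
"
```

```text
pos [0.6403 0.1059 0.0827] closeAng 3.72 q7 0.10 d_tool cm [0.53 0.4  6.27] turn about tool z -0.18 deg t 25.28 F [ 0.2 -0.   0.6] w 0.975
side plate 389 c=(438.6,-241.0) L=103.6 W=50.6 len_dir=73.8deg mean=(438.9,-236.5)
side mat 303 c=(437.7,-240.4) L=128.4 W=76.4 len_dir=72.7deg mean=(434.1,-219.9)
side panel 1287 c=(642.6,111.2) L=143.0 W=64.9 len_dir=-86.2deg mean=(641.4,117.8)
side b1 512 c=(454.3,321.1) L=99.5 W=15.2 len_dir=9.3deg mean=(453.5,321.9)
side b2 392 c=(467.2,242.3) L=99.5 W=15.0 len_dir=9.7deg mean=(466.3,243.1)
top plate 528 c=(441.7,-240.6) L=100.3 W=49.8 len_dir=73.0deg mean=(441.4,-240.5)
top mat 389 c=(440.7,-242.6) L=129.9 W=81.0 len_dir=73.9deg mean=(439.1,-236.6)
top panel 237 c=(648.2,62.9) L=64.2 W=41.8 len_dir=3.8deg mean=(646.6,63.1)
top b1 85 c=(479.0,324.4) L=54.3 W=15.3 len_dir=8.2deg mean=(479.7,324.4)
top b2 0 0
```

>>> {"method": "play_rows", "body": {
  "increments": "0.53 0.4 0 -0.2 0.95;0 0 2 0 0.95;0 0 2 0 0.95;0 0 1.5 0 0.95;0 0 0.7 0 0.95"
}}

```text
clock: 25.8
position: [0.6434, 0.1123, 0.0189]
ee_rot: [-2.139, -2.299, 0.002]
force: [-0.0, -0.6, 0.0]
width: 0.972
gripper_force: 0.0
```

>>> {"method": "play_rows", "body": {
  "increments": "0 0 0.5 0 0.95;0 0 0.7 0 0.95;0 0 0 0 0.95;0 0 0 0 0.95"
}}

```text
clock: 26.13
position: [0.6443, 0.1117, 0.0089]
ee_rot: [2.14, 2.3, 0.001]
force: [1.2, 0.5, -0.0]
width: 0.978
gripper_force: 0.0
```

```bash
python3 -c "
from h import *
go(.644,.1112,.0035,3.9)"
```

```text
pos [0.6443 0.1117 0.0089] closeAng 4.12 q7 0.14 d_tool cm [-0.05 -0.04  0.54] turn about tool z 0.22 deg t 26.13 F [ 1.2  0.5 -0. ] w 0.978
```

>>> {"method": "play_rows", "body": {
  "increments": "-0.05 0 0.3 0.2 0.95;0 0 0.2 0 0.95;0 0 0 0 0.95;0 0 0 0 -1;0 0 0 0 -1",
  "grip_force": 30
}}

```text
clock: 26.55
position: [0.6442, 0.1112, 0.0037]
ee_rot: [2.144, 2.296, 0.0]
force: [0.7, 1.3, -0.4]
width: 0.874
gripper_force: 0.0
```

>>> {"method": "play_rows", "body": {
  "increments": "0 0 0 0 -1;0 0 0 0 -1;0 0 0 0 -1;0 0 0 0 -1;0 0 0 0 -1"
}}

```text
clock: 26.97
position: [0.6441, 0.1112, 0.0036]
ee_rot: [-2.144, -2.296, -0.0]
force: [-0.6, 0.3, 0.3]
width: 0.689
gripper_force: 30.0
```

>>> {"method": "play_rows", "body": {
  "increments": "0 0 0 0 -1"
}}

```text
clock: 27.05
position: [0.6441, 0.1112, 0.0036]
ee_rot: [-2.144, -2.296, -0.0]
force: [-1.2, -0.7, 1.0]
width: 0.692
gripper_force: 30.0
```

>>> {"method": "play_rows", "body": {
  "increments": "0 0 -0.3 0 -1;0 0 -1 0 -1;0 0 -2 0 -1;0 0 -2.5 0 -1;0 0 -2.5 0 -1"
}}

```text
clock: 27.47
position: [0.6436, 0.1109, 0.0877]
ee_rot: [-2.144, -2.296, 0.001]
force: [0.3, -0.0, -1.1]
width: 0.695
gripper_force: 30.0
```

>>> {"method": "play_rows", "body": {
  "increments": "0 0 -2 0 -1;0 0 -1.5 0 -1;0 0 -0.5 0 -1;0 0 0 0 -1"
}}

```text
clock: 27.8
position: [0.645, 0.1112, 0.1284]
ee_rot: [2.143, 2.295, 0.004]
force: [-0.2, 0.6, -2.1]
width: 0.696
gripper_force: 30.0
```

```bash
python3 -c "
from h import *
go(.4625,.2816,.06,9.5)
p=vision.get_image('side')
cv2.imwrite('pics/s5.png',cv2.resize(p['frame'][150:370,190:440,::-1],None,fx=2.7,fy=2.7,interpolation=cv2.INTER_CUBIC))"
```

```text
pos [0.645  0.1112 0.1284] closeAng 3.92 q7 0.08 d_tool cm [ 18.24 -17.06   6.8 ] turn about tool z -5.58 deg t 27.8 F [-0.2  0.6 -2.1] w 0.696
```

View pics/s5.png

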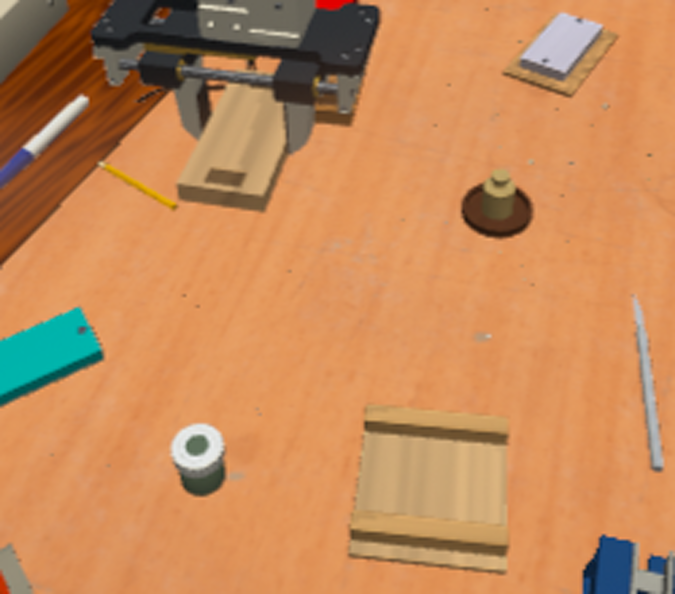

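>>> {"method": "play_rows", "body": {
  "increments": "1 -0.9 0 0 -1;2 -1.9 0 0 -1;2.4 -2.25 0 0 -1;2.4 -2.25 0 0 -1;2.4 -2.25 0 0 -1"
}}

```text
clock: 28.27
position: [0.539, 0.2074, 0.125]
ee_rot: [-2.143, -2.295, 0.004]
force: [-0.4, 0.6, -1.2]
width: 0.694
gripper_force: 30.0
```

>>> {"method": "play_rows", "body": {
  "increments": "2.4 -2.25 0 0 -1;2.4 -2.25 0 0 -1;2 -1.9 0 0 -1;1.24 -1.1 0 -2.8 -1;0 0 0.8 -2.8 -1"
}}

```text
clock: 28.68
position: [0.4578, 0.2855, 0.1183]
ee_rot: [-2.015, -2.407, 0.0]
force: [1.0, 0.2, -1.2]
width: 0.691
gripper_force: 30.0
```

>>> {"method": "play_rows", "body": {
  "increments": "0 0 2 0 -1;0 0 2 0 -1;0 0 1.5 0 -1;0 0 0 0 -1;0 0 0 0 -1"
}}

```text
clock: 29.1
position: [0.4608, 0.2806, 0.0627]
ee_rot: [-2.028, -2.399, 0.004]
force: [0.5, 0.3, -0.6]
width: 0.694
gripper_force: 30.0
```

```bash
python3 -c "
from h import *
W=np.load('w0.npz'); q=np.concatenate([W[n].reshape(-1,3) for n in W]); q=q[(q[:,2]>.06)&(q[:,1]>.2)&(q[:,1]<.45)&(q[:,0]<.66)&(q[:,0]>.35)]; print('tall near rack',len(q),q.min(0) if len(q) else '')
go(.4625,.2816,.032,9.5)
for n in ('side','top'):
  p=vision.get_image(n); w=cloud(p); z=arm.observe()['position'][2]
  if n=='side': cv2.imwrite('pics/s6.png',cv2.resize(p['frame'][200:370,240:440,::-1],None,fx=3,fy=3,interpolation=cv2.INTER_CUBIC))
  for k,xy,a,r in [('panel',(.462,.282),(z+.008,z+.018),.1)]:
    m=seg(w,xy,r,*a); q=w[m]; print(n,k,len(q),rect(q[:,:2]) if len(q) else 0)
"
```

```text
tall near rack 11 [0.65462351 0.44637391 0.21591541]
pos [0.4608 0.2806 0.0627] closeAng 9.58 q7 -0.20 d_tool cm [0.07 0.19 3.07] turn about tool z 0.08 deg t 29.1 F [ 0.5  0.3 -0.6] w 0.694
side panel 1802 c=(456.2,308.1) L=96.4 W=87.3 len_dir=10.1deg mean=(455.5,308.1)
top panel 366 c=(470.4,240.0) L=63.8 W=55.7 len_dir=9.8deg mean=(470.4,241.3)
```

View pics/s6.png

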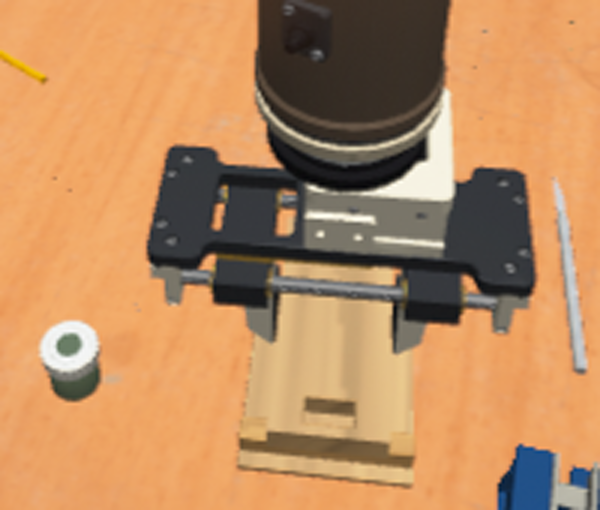

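The panel hangs level over the rack (crop 330,380) with the battens showing equally on both sides. The pot (70,360) is untouched and clear.

>>> {"method": "play_rows", "body": {
  "increments": "0.04 0.13 1 0 -1;0 0 1 0 -1;0 0 0.7 0 -1;0 0 0.3 0 -1;0 0 0 0 -1"
}}

```text
clock: 29.62
position: [0.4621, 0.2816, 0.0325]
ee_rot: [-2.029, -2.398, 0.003]
force: [0.1, -0.4, -1.2]
width: 0.695
gripper_force: 30.0
```

>>> {"method": "play_rows", "body": {
  "increments": "0 0 0 0 -1;0 0 0 0 -1;0 0 0 0 -1"
}}

```text
clock: 29.87
position: [0.463, 0.2822, 0.0338]
ee_rot: [2.029, 2.398, 0.001]
force: [-0.0, -0.4, -1.2]
width: 0.692
gripper_force: 30.0
```

```bash
python3 -c "
from h import *
go(.4623,.2812,.0256,9.5)"
```

```text
pos [0.463  0.2822 0.0338] closeAng 9.52 q7 -0.17 d_tool cm [-0.09 -0.08  0.82] turn about tool z 0.02 deg t 29.87 F [-0.  -0.4 -1.2] w 0.692
```

>>> {"method": "play_rows", "body": {
  "increments": "-0.08 -0.05 0.35 0 -1;0 0 0.15 0 -1;0 0 0 0 -1;0 0 0 0 -1"
}}

```text
clock: 30.2
position: [0.4623, 0.2811, 0.0284]
ee_rot: [-2.029, -2.398, 0.0]
force: [-0.3, -0.4, -1.9]
width: 0.693
gripper_force: 30.0
```

>>> {"method": "play_rows", "body": {
  "increments": "0 0 0.1 0 -1;0 0 0 0 -1;0 0 0 0 -1"
}}

```text
clock: 30.45
position: [0.4624, 0.2812, 0.0275]
ee_rot: [-2.029, -2.398, -0.0]
force: [0.3, 0.0, -1.1]
width: 0.694
gripper_force: 30.0
```

>>> {"method": "play_rows", "body": {
  "increments": "0 0 0.08 0 -1;0 0 0 0 -1;0 0 0 0 -1"
}}

```text
clock: 30.7
position: [0.4624, 0.2812, 0.0267]
ee_rot: [-2.029, -2.398, -0.0]
force: [-0.3, 0.4, -1.6]
width: 0.693
gripper_force: 30.0
```

>>> {"method": "play_rows", "body": {
  "increments": "0 0 0.07 0 -1;0 0 0 0 -1;0 0 0 0 -1"
}}

```text
clock: 30.95
position: [0.4623, 0.2812, 0.026]
ee_rot: [-2.029, -2.398, 0.0]
force: [0.1, -0.1, -1.1]
width: 0.694
gripper_force: 30.0
```

>>> {"method": "play_rows", "body": {
  "increments": "0 0 0.05 0 -1;0 0 0 0 -1;0 0 0 0 -1"
}}

```text
clock: 31.2
position: [0.4624, 0.2812, 0.0256]
ee_rot: [2.029, 2.398, 0.0]
force: [0.4, 0.2, -0.9]
width: 0.695
gripper_force: 30.0
```

>>> {"method": "play_rows", "body": {
  "increments": "0 0 0.04 0 -1;0 0 0 0 -1;0 0 0 0 -1"
}}

```text
clock: 31.45
position: [0.4624, 0.2813, 0.0255]
ee_rot: [-2.029, -2.398, -0.001]
force: [-1.4, -0.3, 5.4]
width: 0.695
gripper_force: 30.0
```

>>> {"method": "play_rows", "body": {
  "increments": "0 0 -0.02 0 -1;0 0 0 0 0.85;0 0 0 0 0.85;0 0 0 0 0.85;0 0 0 0 0.85"
}}

```text
clock: 31.87
position: [0.4624, 0.2812, 0.0253]
ee_rot: [2.029, 2.398, 0.0]
force: [0.4, 0.3, -0.6]
width: 0.907
gripper_force: 0.0
```

>>> {"method": "play_rows", "body": {
  "increments": "0 0 -0.5 0 0.85;0 0 -2 0 0.85;0 0 -3 0 0.85;0 0 -3.5 0 0.85;0 0 -3.5 0 0.85"
}}

```text
clock: 32.28
position: [0.462, 0.2807, 0.1517]
ee_rot: [2.03, 2.398, -0.002]
force: [0.1, 0.6, -0.2]
width: 0.924
gripper_force: 0.0
```

>>> {"method": "play_rows", "body": {
  "increments": "-3.5 -1 -1 0 0.85;-3.5 -1 0 0 0.85;-3.5 -1 0 0 0.85;-3.5 -1 0 0 0.85;-2 0 0 0 0.85"
}}

```text
clock: 32.7
position: [0.4477, 0.1127, 0.1608]
ee_rot: [-2.033, -2.395, 0.001]
force: [0.3, -0.1, -0.1]
width: 0.928
gripper_force: 0.0
```

Run:
```python
from h import *
go(.46,.28,.15)
for n in ('side','top'):
  p=vision.get_image(n); w=cloud(p)
  if n=='side': cv2.imwrite('pics/s7.png',cv2.resize(p['frame'][130:370,190:460,::-1],None,fx=2.5,fy=2.5,interpolation=cv2.INTER_CUBIC))
  for k,xy,a,r in [('panel',(.462,.282),(.033,.044),.1),('b1',(.457,.32),(.017,.027),.06),('b2',(.468,.243),(.017,.027),.06),('plate',(.44,-.24),(.015,.025),.09),('block',(.657,-.12),(.026,.036),.06),('cradle',(.656,-.121),(.004,.022),.08),('knob',(.464,.012),(.04,.06),.03),('pot',(.614,.3155),(.03,.045),.04),('bottle',(.608,-.329),(.01,.07),.03)]:
    m=seg(w,xy,r,*a); q=w[m]
    if len(q)>5:
      A=np.c_[q[:,:2],np.ones(len(q))]; t=np.linalg.lstsq(A,q[:,2],rcond=None)[0][:2]
      print(n,k,len(q),rect(q[:,:2]),"z %.1f"%(np.median(q[:,2])*1e3),"tilt",t.round(3))
```

```text
pos [0.4477 0.1127 0.1608] closeAng 9.34 q7 -0.01 d_tool cm [16.31  3.93  1.07] t 32.7 F [ 0.3 -0.1 -0.1] w 0.928
side panel 2483 c=(461.9,281.3) L=142.3 W=63.9 len_dir=-80.6deg mean=(460.7,287.4) z 37.7 tilt [ 0.001 -0.001]
side b1 95 c=(413.7,314.8) L=17.1 W=14.9 len_dir=8.9deg mean=(413.8,315.5) z 21.5 tilt [ 0.026 -0.066]
side b2 75 c=(426.5,235.5) L=16.8 W=14.9 len_dir=11.5deg mean=(426.3,236.7) z 21.4 tilt [ 0.042 -0.101]
side plate 58 c=(441.8,-199.7) L=32.8 W=21.1 len_dir=-15.8deg mean=(440.7,-195.8) z 19.2 tilt [-0.016 -0.047]
side block 204 c=(655.6,-120.6) L=66.6 W=35.1 len_dir=-83.9deg mean=(654.9,-116.6) z 31.5 tilt [ 0.034 -0.012]
side cradle 358 c=(655.0,-118.9) L=108.4 W=59.9 len_dir=-83.2deg mean=(647.2,-102.6) z 9.8 tilt [-0.009  0.032]
side knob 34 c=(463.1,12.3) L=15.4 W=12.7 len_dir=32.9deg mean=(463.2,13.4) z 46.4 tilt [ 0.139 -0.141]
side pot 293 c=(612.2,315.4) L=33.5 W=33.4 len_dir=-75.9deg mean=(611.4,317.2) z 37.2 tilt [ 0.042 -0.05 ]
side bottle 87 c=(606.1,-327.9) L=20.0 W=13.2 len_dir=24.2deg mean=(606.8,-328.2) z 31.2 tilt [ 0.808 -2.2  ]
top panel 522 
[... 243 characters left out ...]
r=89.8deg mean=(511.4,249.1) z 21.3 tilt [ 0.073 -0.281]
top plate 544 c=(441.7,-240.6) L=99.3 W=49.9 len_dir=72.9deg mean=(441.8,-240.2) z 18.8 tilt [ 0.01  -0.004]
top block 247 c=(658.7,-120.4) L=65.6 W=35.8 len_dir=-83.4deg mean=(658.6,-120.2) z 30.6 tilt [0.017 0.004]
top cradle 401 c=(657.6,-121.2) L=108.3 W=61.2 len_dir=-81.7deg mean=(655.7,-121.6) z 8.7 tilt [0.016 0.008]
top knob 23 c=(465.9,11.7) L=11.8 W=11.8 len_dir=-0.3deg mean=(465.9,11.2) z 45.2 tilt [ 0.099 -0.009]
top pot 109 c=(615.4,315.3) L=33.5 W=32.2 len_dir=-69.8deg mean=(615.1,314.9) z 36.7 tilt [ 0.01  -0.017]
top bottle 53 c=(609.3,-331.4) L=20.7 W=15.2 len_dir=50.4deg mean=(609.5,-328.9) z 35.5 tilt [ 0.877 -1.908]
```

View pics/s7.png

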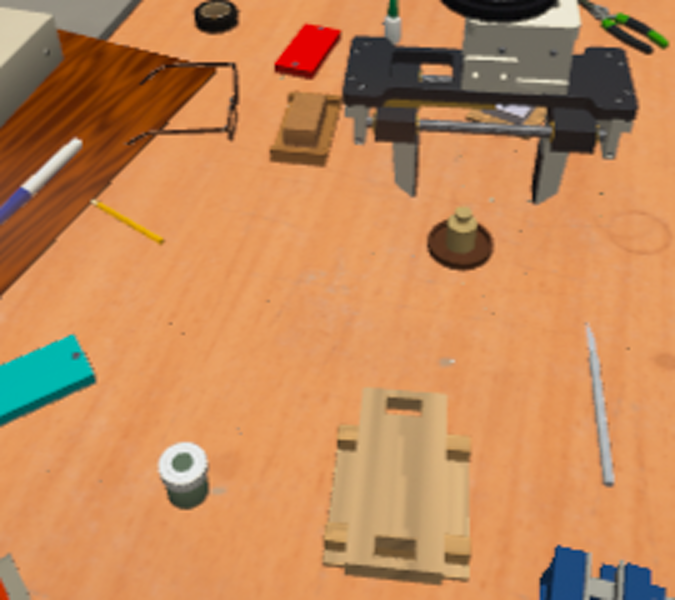

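The panel lies level and centred across both battens (crop 400,480). The weight stands in its dish (460,240), the block is in the cradle (305,125) and the plate is on the mat. The pot and bottle are unmoved, so I'm handing in.

```bash
python3 -c "
from cell import job
print(job.sign_off())"
```

```text
the job is handed in; nothing more can be done
None
```

The job is handed in at about 33 s: weight in the dish, block in the cradle, plate on the mat and panel level across both battens, each within about 2 mm of centre in the cameras, with the paint pot and glue bottle where they stood.

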